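# Snap the pastry tub's lid shut all round

## Task

The lid of the black pastry tub is on but not clipped: press down the grey rim section on each of its four sides with your fingertips, one after another, until every section has clicked shut flush with the corners. Only press: don't grip, lift or tip the tub, keep it where it stands, and leave the ramekin, tape roll, order pad and scraper alone.

Things in the scene. Friction and masses are not known exactly. Their poses are not given: they have to be found in the camera images.
- tub: Loose black pastry tub, 160 x 120 mm outside (long way along its own x) and 75 mm high, about 1 kg, with a grey press-on lid: a clear sunken window (top 53 mm above the worktop, 116 x 76 mm) inside a 22 mm wide grey rim. The rim is cut into four straight sections, one a side, between four fixed square corner pieces whose tops are 75 mm above the worktop. Two brownies lie inside. Origin: centre of the underside; z up.
- rim_front (a joint): Lid rim section on the tub's -x (short side, 73 mm long) side, 22 mm wide. Value: how far it is pressed down, 0 m = unclipped (its top stands 8 mm proud of the corner pieces, 83 mm above the worktop), 0.008 m = clicked shut against its stop (top flush with the corner pieces, 75 mm). A vertical push of about 7 N takes it through; past half way it snaps shut and stays by itself, let go before that it pops back up. Each section moves on its own.
- press_front (a point): Middle of the top face of the front rim section, (-69, 0) mm from the tub's centre in the tub's x, y; marked by three small finger ribs; it goes down with the section.
- rim_back (a joint): Lid rim section on the tub's +x (short side, 73 mm long) side, 22 mm wide. Value: how far it is pressed down, 0 m = unclipped (its top stands 8 mm proud of the corner pieces, 83 mm above the worktop), 0.008 m = clicked shut against its stop (top flush with the corner pieces, 75 mm). A vertical push of about 7 N takes it through; past half way it snaps shut and stays by itself, let go before that it pops back up. Each section moves on its own.
- press_back (a point): Middle of the top face of the back rim section, (69, 0) mm from the tub's centre in the tub's x, y; marked by three small finger ribs; it goes down with the section.
- rim_left (a joint): Lid rim section on the tub's +y (long side, 113 mm long) side, 22 mm wide. Value: how far it is pressed down, 0 m = unclipped (its top stands 8 mm proud of the corner pieces, 83 mm above the worktop), 0.008 m = clicked shut against its stop (top flush with the corner pieces, 75 mm). A vertical push of about 7 N takes it through; past half way it snaps shut and stays by itself, let go before that it pops back up. Each section moves on its own.
- press_left (a point): Middle of the top face of the left rim section, (0, 49) mm from the tub's centre in the tub's x, y; marked by three small finger ribs; it goes down with the section.
- rim_right (a joint): Lid rim section on the tub's -y (long side, 113 mm long) side, 22 mm wide. Value: how far it is pressed down, 0 m = unclipped (its top stands 8 mm proud of the corner pieces, 83 mm above the worktop), 0.008 m = clicked shut against its stop (top flush with the corner pieces, 75 mm). A vertical push of about 7 N takes it through; past half way it snaps shut and stays by itself, let go before that it pops back up. Each section moves on its own.
- press_right (a point): Middle of the top face of the right rim section, (0, -49) mm from the tub's centre in the tub's x, y; marked by three small finger ribs; it goes down with the section.
- screen_end (a point): Fixed: foot of the right-hand end of the upright glass counter screen (thin clear pane across the worktop, 550 mm high, running from this point to the robot's left, +y, with a post behind its end). The arm starts near it on the left: draw in on the robot's side of the pane (smaller x) when swinging over to the tub. A fixed clear display case 125 mm high, 160 x 220 mm, stands behind the ramekin, to the left of the tub.
- ramekin: Cream ramekin, 82 mm across, 48 mm high, loose bystander. Origin: centre of the underside.
- tape_roll: Brown tape roll lying flat, 76 mm across, 18 mm high, loose bystander. Origin: centre of the underside.
- order_pad: Order pad lying flat, 130 x 85 x 16 mm, loose bystander. Origin: centre of the underside.
- bench_scraper: Bench scraper with wooden grip, 93 x 130 x 22 mm, loose bystander. Origin: centre of the underside.

How it is judged:
At the end, for the whole second after the job is handed in: All four rim sections are down by more than 6.5 of their 8 mm and stay there; the tub stands level (within 0.05 rad), at rest, within 40 mm of where it stood; the ramekin, tape roll, order pad and scraper are within 20 mm of where they were (value of joint each of rim_front, rim_back, rim_left, rim_right above 0.0065 m and distance of tub from where it was at the start of the episode below 0.04 m and angle between tub's own z axis and vertical below 0.05 rad and linear speed of tub below 0.01 m/s and distance of each of ramekin, tape_roll, order_pad, bench_scraper from where it was at the start of the episode below 0.02 m); the robot touches nothing.
It fails at once if the tub was lifted (height (world z) of tub above 0.012 m).
It fails at once if the tub was tipped (angle between tub's own z axis and vertical above 0.15 rad).
It fails at once if the tub was pushed more than 40 mm away (distance of tub from where it was at the start of the episode above 0.04 m).
It fails at once if a bystander (ramekin, tape roll, order pad or scraper) was moved by more than 20 mm (distance of any of ramekin, tape_roll, order_pad, bench_scraper from where it was at the start of the episode above 0.02 m).
It also fails if it takes over 48 s, if anything falls off the work surface, if the arm or the gripper's body presses on something with over 40 N, if the wrist force passes 120 N, or if a joint passes its speed limit or range.

## Robot

A 6-joint arm with a two-finger parallel gripper is mounted at the origin on a cart in front of the work surface, level with it; the furniture and walls round the work are solid. World frame = base frame: x ahead of the robot, y to its left, z up, the work surface at z = 0. Lengths are in m, angles in rad, forces in N, time in s.
With the tool pointing down it reaches from about 0.3 to 0.775 m from the base axis. Payload 14.6 kg.
Tool frame: the origin (TCP) lies at the centre of the arm's flange, where the gripper is bolted on; the fingertips stand 199 mm ahead of it and the grasp point (between the pads) lies 180 mm ahead of it; z points along the fingers, y is the line along which they close (so a half turn about z gives the same grasp; the last joint's range is limited). The gripper opens to 94 mm and grips with 3 to 60 N. Pads are 16 mm wide; open, the fingers measure 119 mm over their backs; the gripper's body (75 mm by 177 mm) begins 78 mm behind the grasp point.
Start: joints at [1.118, 0.3, 1.521, -0, 1.321, -0.067], TCP at [0.207, 0.51, 0.405] pointing down, gripper open.
Joint ranges: [-3.03, 3.03], [-0.79, 2.21], [0.23, 2.52], [-1.04, 4.18], [0, 3.07], [-2.55, 2.55]. Speed limits (rad/s): [2.22, 2.22, 2.57, 3.14, 3.14, 3.14].

## Interface

Orientations are given as [roll, pitch, yaw] about the fixed x, y, z axes, in that order (R = Rz(yaw) Ry(pitch) Rx(roll)).
In Python, from station import ctrl gives the robot as it stands. The module is installed in compiled form; this text tells all that it offers.
- The arm moves only by the tool servo_tool, never from a script. Its argument "motion" is a list of rows, each a list of 5 numbers: the closure, from 0 (fully open) to 1 (shut), then the shift along the world's x, y, z in cm, then the turn about the world's z in degrees. A call has 1 to 20 rows; each row is the pose to reach, as a shift and turn from the pose commanded when the call began; what a row does not reach only later rows make up. A row lasts 1/8 s, in which the tool goes at most 62.5 mm and 10.7 degrees, less where a joint would pass 70% of its speed; a pose out of reach is approached as far as the arm can. A call with a gripper value outside its range is refused whole. The fingers move at their own pace and stop on an object; "squeeze" is the grip in N (left out, the last holds). Time passes only in rows, so rows that repeat a pose let the fingers close. It gives the time, the measured TCP pose, the force, the opening and the grip force at its end, in the units of the state.
- ctrl.get_obs(): the state, without advancing time (a new reading comes with each control period).
- ctrl.camera(name): name is "scene" or "top" or "wrist"; returns a dict with "image" (480x640x3 uint8, red, green, blue), "fx", "fy", "cx", "cy" (pixels), "dist" ([k1, k2, p1, p2, k3] as OpenCV has them; the pictures are not rectified), "camera_from_world" (4x4, takes a point from world to camera coordinates); the wrist camera has in their place "hand_eye" (4x4, takes a point from camera to tool coordinates, whose origin is the TCP and whose axes are the flange's). Camera axes: x right, y up, looking along -z (the intrinsics and any distortion apply to the point x, -y, -z); pixel columns grow to the right and rows downward; lengths in m; the calibration is good to about 2 mm. A picture is of the moment at which its call begins: read the wrist's pose just before it. There is no depth.
- ctrl.hand_in(): hands the job in; it is judged then, once.
The state is a dict: "time_s": time; "qpos": joint angles; "joint_vel": joint speeds; "tau": joint torques, N m; "ee_pos": TCP position; "eef_rot": TCP orientation; "force": force on the tool from outside, world axes, zero at the start; "moment": the same for the moment, N m; "grip_width": finger opening in m; "grip_force": force on a finger pad.
Only numpy, scipy, OpenCV 4.12 (cv2) and the standard library are available. Lean on these libraries where they do the work, as an engineer would, in place of code of your own. Each camera call takes 0.05 s, during which the arm holds its last target. There are 200 camera calls.

## Working session

There is one attempt and no reset: what is moved stays moved. The work goes in short steps, Python scripts to look and compute and a tool call to move; the robot and the scene stay as the last step left them, time stands still between calls to the robot, and variables do not carry over. Pictures are saved under pics/ and viewed, at most 10 in all, crops included, and the job is handed in when it is done.

Besides the shell and the picture viewer there is one more tool, called after "Emit:" as name(argument=value, ...) on one line, values as JSON. servo_tool: Moves the arm, as the interface text tells. Its arguments: {"type":"object","properties":{"motion":{"type":"array","items":{"type":"array","items":{"type":"number"}}},"squeeze":{"type":"number"}},"required":["motion"]}

```bash
mkdir -p pics; cat > h.py <<'E'
import numpy as np, cv2
from station import ctrl
def ray(c,uv):
    K=np.array([[c["fx"],0,c["cx"]],[0,c["fy"],c["cy"]],[0,0,1]])
    p=cv2.undistortPoints(np.float64(uv).reshape(-1,1,2),K,np.float64(c["dist"])).reshape(-1,2)
    d=np.c_[p[:,0],-p[:,1],-np.ones(len(p))]
    T=np.linalg.inv(c["camera_from_world"])
    return T[:3,3],d@T[:3,:3].T
def plane(c,uv,z):
    o,d=ray(c,uv); return o+d*((z-o[2])/d[:,2])[:,None]
E
python3 - <<'E'
from h import *
for n in("top","scene"):
    c=ctrl.camera(n); cv2.imwrite(f"pics/{n}0.png",c["image"][:,:,::-1])
    print(n,np.linalg.inv(c["camera_from_world"])[:3,3])
o=ctrl.get_obs();print(o["time_s"],o["ee_pos"],o["eef_rot"],o["force"])
E
```

```text
top [ 0.46151855 -0.05508425  1.29948625]
scene [-0.05952282 -1.15629872  0.67834464]
0.1 [0.20694634 0.50954744 0.40413451] [-3.14051683e+00 -9.30338284e-05  2.75580865e+00] [ 0.16601332  0.40938745 -0.68040588]
```

View pics/top0.png

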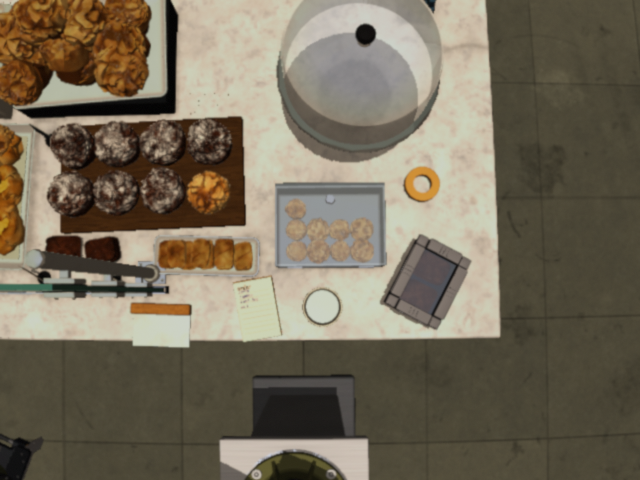

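View pics/scene0.png

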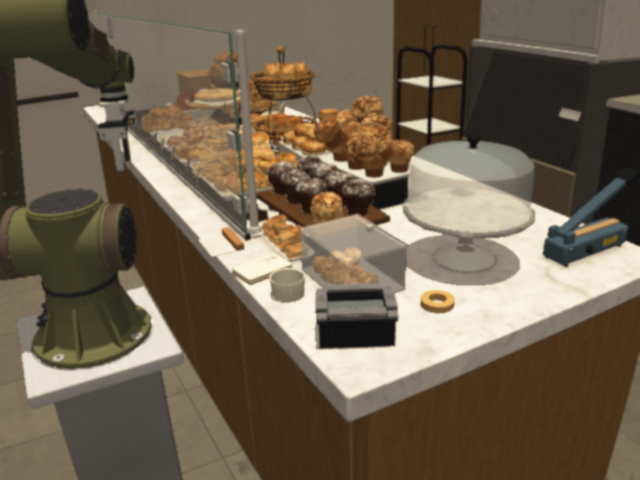

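The top view shows the tub near (426,281), turned, with the ramekin at (322,307), the tape at (422,184), the display case at (331,225) and the screen end near (168,290). Next I'll measure the tub outline.

```bash
python3 - <<'E'
from h import *
c=ctrl.camera("top");im=c["image"];x0,y0,x1,y1=375,225,480,334
hsv=cv2.cvtColor(im,cv2.COLOR_RGB2HSV)
m=((hsv[...,2]<150)*255).astype(np.uint8);k=np.zeros_like(m);k[y0:y1,x0:x1]=m[y0:y1,x0:x1]
k=cv2.morphologyEx(k,cv2.MORPH_OPEN,np.ones((3,3)))
cs,_=cv2.findContours(k,0,1);g=max(cs,key=cv2.contourArea)
r=cv2.minAreaRect(g);b=cv2.boxPoints(r);print(r)
P=plane(c,b,.078);print(P.round(4),P.mean(0).round(4));print(np.linalg.norm(np.diff(P,axis=0),axis=1))
e=P[1]-P[0];print(np.degrees(np.arctan2(e[1],e[0])))
print("screen,ramekin,case fr corners",plane(c,[[168,290]],.0).round(3),plane(c,[[322,307]],.04).round(3),plane(c,[[277,268],[385,265],[385,185]],.125).round(3))
v=cv2.resize(im[y0-10:y1+6,x0-10:x1+10],None,fx=4.8,fy=4.8,interpolation=cv2.INTER_CUBIC)
v=np.ascontiguousarray(v[:,:,::-1])
cv2.polylines(v,[np.int32((b-[x0-10,y0-10]+.5)*4.8)],True,(0,0,255),1)
cv2.imwrite("pics/crop.png",v)
E
```

```text
((425.60003662109375, 281.3000183105469), (65.74040222167969, 83.18172454833984), 26.56505012512207)
[[ 0.4381 -0.174   0.078 ]
 [ 0.5882 -0.2527  0.078 ]
 [ 0.5268 -0.3723  0.078 ]
 [ 0.3773 -0.2922  0.078 ]] [ 0.4826 -0.2728  0.078 ]
[0.16948331 0.13442115 0.16962289]
-27.668639443176755
screen,ramekin,case fr corners [[0.47  0.271 0.   ]] [[ 0.432 -0.062  0.04 ]] [[ 0.51   0.025  0.125]
 [ 0.514 -0.185  0.125]
 [ 0.672 -0.188  0.125]]
```

View pics/crop.png

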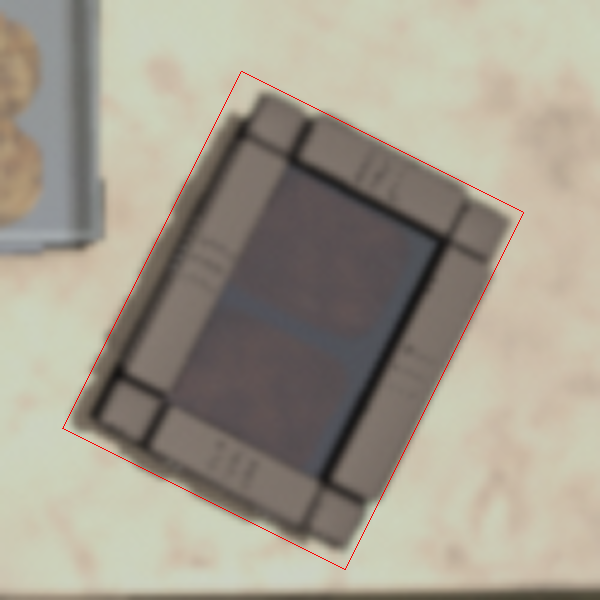

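The crop shows the ribs at about (205,258), (410,365), (380,175) and (235,458), and the outer corners near (262,92), (515,215), (97,418) and (345,548). I'll cast rays through these.

```bash
python3 - <<'E'
from h import *
c=ctrl.camera("top")
f=lambda q:np.float64(q)/4.8+[364.5,214.5]
R=plane(c,f([[205,258],[410,365],[380,175],[235,458]]),.083)
C=plane(c,f([[262,92],[515,215],[97,418],[345,548]]),.075)
print(R.round(4),R.mean(0),C.round(4),C.mean(0))
print([np.linalg.norm(C[i]-C[j]).round(4) for i,j in((0,1),(2,3),(0,2),(1,3))],np.linalg.norm(R[0]-R[1]),np.linalg.norm(R[2]-R[3]))
for a,b in((C[0],C[2]),(C[1],C[3])): print(np.degrees(np.arctan2(*(a-b)[[1,0]])))
for a,b in((C[0],C[1]),(C[2],C[3])): print(90+np.degrees(np.arctan2(*(b-a)[[1,0]])))
E
```

```text
[[ 0.509  -0.2347  0.083 ]
 [ 0.4629 -0.3206  0.083 ]
 [ 0.5432 -0.3099  0.083 ]
 [ 0.425  -0.2457  0.083 ]] [ 0.48502761 -0.27771878  0.083     ] [[ 0.5797 -0.2618  0.075 ]
 [ 0.526  -0.3693  0.075 ]
 [ 0.4424 -0.1888  0.075 ]
 [ 0.3862 -0.2929  0.075 ]] [ 0.48357269 -0.27822529  0.075     ]
[np.float64(0.1201), np.float64(0.1183), np.float64(0.1555), np.float64(0.1593)] 0.09751471779404673 0.1344945324520116
-27.995688549972723
-28.64531420595439
-26.53563602234955
-28.32934155299172
```

Emit:
servo_tool(motion=[[1,1,-6,0,0],[1,2,-12,0,0],[1,4,-18,0,0],[1,6,-24,0,0],[1,8,-30,0,0],[1,9,-36,0,0],[1,11,-42,0,0],[1,13,-48,0,0],[1,15,-54,0,0],[1,17,-60,0,0],[1,19,-66,0,0],[1,21,-71,0,0],[1,21,-71,0,0],[1,21,-71,0,0],[1,21,-71,0,-6],[1,21,-71,0,-6],[1,21,-71,0,-6],[1,21,-71,0,-6]])

```text
time_s: 2.45
ee_pos: [0.4169, -0.2001, 0.4048]
eef_rot: [-3.142, 0.0, 2.653]
force: [-0.8, -0.8, -1.0]
grip_width: 0.0004
grip_force: 0.0
```

Emit:
servo_tool(motion=[[1,0.6,-4.6,0,0],[1,0.6,-4.6,-4,0],[1,0.6,-4.6,-8,0],[1,0.6,-4.6,-11,0],[1,0.6,-4.6,-11.5,0],[1,0.6,-4.6,-12,0],[1,0.6,-4.6,-12.3,0],[1,0.6,-4.6,-12.6,0],[1,0.6,-4.6,-12.8,0],[1,0.6,-4.6,-13,0],[1,0.6,-4.6,-13.1,0],[1,0.6,-4.6,-13.1,0]])

```text
time_s: 3.95
ee_pos: [0.423, -0.2464, 0.2743]
eef_rot: [-3.142, 0.0, 2.651]
force: [-3.6, 2.8, 10.4]
grip_width: 0.0009
grip_force: 5.3
```

Emit:
servo_tool(motion=[[1,0,0,-0.1,0],[1,0,0,-0.15,0],[1,0,0,-0.15,0]])

```text
time_s: 4.32
ee_pos: [0.423, -0.2464, 0.2741]
eef_rot: [-3.141, 0.001, 2.651]
force: [-10.6, 6.9, 29.0]
grip_width: 0.0004
grip_force: 14.2
```

Front hit its stop. Left is next.

Emit:
servo_tool(motion=[[1,0,0,3,0],[1,0,0,5,0],[1,4.2,0.5,5,0],[1,8.4,1.1,5,0],[1,8.4,1.1,5,0],[1,8.4,1.1,3,0],[1,8.4,1.1,1.5,0],[1,8.4,1.1,1,0],[1,8.4,1.1,0.7,0],[1,8.4,1.1,0.4,0],[1,8.4,1.1,0.2,0],[1,8.4,1.1,0.1,0],[1,8.4,1.1,0,0],[1,8.4,1.1,0,0]])

```text
time_s: 6.08
ee_pos: [0.5071, -0.2354, 0.2742]
eef_rot: [-3.141, 0.001, 2.651]
force: [-9.2, 5.2, 23.0]
grip_width: 0.0004
grip_force: 11.1
```

Now back: (0.545,-0.310), a shift of (+3.8,-7.5).

Emit:
servo_tool(motion=[[1,0,0,3,0],[1,0,0,5,0],[1,2,-3.8,5,0],[1,3.8,-7.5,5,0],[1,3.8,-7.5,5,0],[1,3.8,-7.5,3,0],[1,3.8,-7.5,1.5,0],[1,3.8,-7.5,1,0],[1,3.8,-7.5,0.7,0],[1,3.8,-7.5,0.4,0],[1,3.8,-7.5,0.2,0],[1,3.8,-7.5,0.1,0],[1,3.8,-7.5,0,0],[1,3.8,-7.5,0,0]])

```text
time_s: 7.82
ee_pos: [0.545, -0.3104, 0.2743]
eef_rot: [-3.141, 0.002, 2.651]
force: [-7.5, 4.9, 18.5]
grip_width: 0.0003
grip_force: 9.3
```

Emit:
servo_tool(motion=[[1,0,0,3,0],[1,0,0,5,0],[1,-4.2,-0.5,5,0],[1,-8.4,-1.1,5,0],[1,-8.4,-1.1,5,0],[1,-8.4,-1.1,3,0],[1,-8.4,-1.1,1.5,0],[1,-8.4,-1.1,1,0],[1,-8.4,-1.1,0.7,0],[1,-8.4,-1.1,0.4,0],[1,-8.4,-1.1,0.2,0],[1,-8.4,-1.1,0.1,0],[1,-8.4,-1.1,0,0],[1,-8.4,-1.1,0,0]])

```text
time_s: 9.57
ee_pos: [0.461, -0.3215, 0.2742]
eef_rot: [-3.141, 0.001, 2.651]
force: [-8.3, 6.3, 22.3]
grip_width: 0.0007
grip_force: 10.8
```

Emit:
servo_tool(motion=[[1,0,0,3,0],[1,0,0,8,0],[1,-3,5,13,0],[1,-6,10,18,0],[1,-8,15,20,0],[1,-10,20,20,0],[1,-10,25,20,0],[1,-10,30,20,0],[1,-10,30,20,0],[1,-10,30,20,0]])

```text
time_s: 10.82
ee_pos: [0.361, -0.0217, 0.4723]
eef_rot: [-3.142, 0.0, 2.652]
force: [0.0, -0.8, 0.3]
grip_width: 0.0003
grip_force: 0.0
```

```bash
python3 - <<'E'
from h import *
o=ctrl.get_obs();print(o["time_s"],o["ee_pos"])
a=ctrl.camera("top")["image"][215:345,360:490,::-1];b=ctrl.camera("scene")["image"][270:360,290:420,::-1]
a=cv2.resize(a,(500,500),interpolation=2);b=cv2.resize(b,(722,500),interpolation=2)
cv2.imwrite("pics/a1.png",a);cv2.imwrite("pics/b1.png",b)
E
```

```text
10.825 [ 0.36099709 -0.02171039  0.47225641]
```

View pics/a1.png

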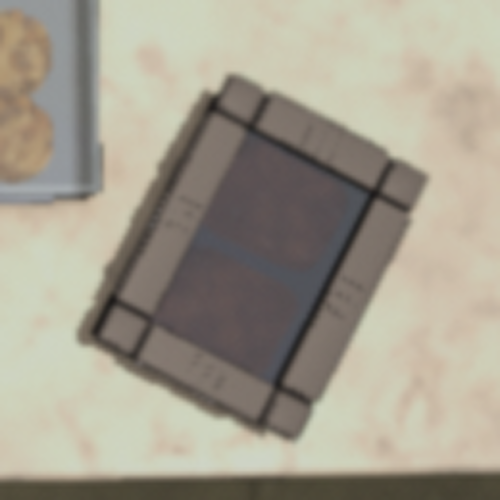

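View pics/b1.png

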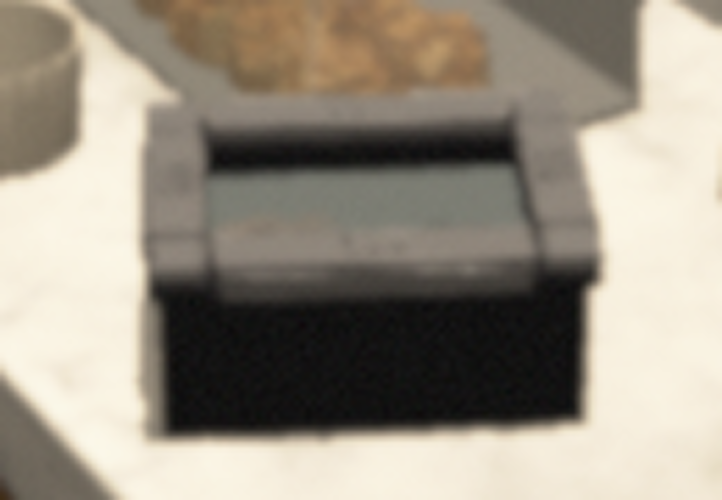

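In both views all four sections look flush with the corner pieces, and the tub hasn't moved. Each press stopped at the same height (TCP 0.274 m, 18–29 N), so I'm handing in.

```bash
python3 -c "
from station import ctrl
print(ctrl.hand_in())"
```

```text
the job is handed in; nothing more can be done
None
```

I pressed all four rim sections down to their stops. In the final pictures they look flush and the tub stands where it did. I handed the job in after about 11 s of robot time, but it returned no verdict.

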